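# Price and stock the third lane of the counter shelf

## Robot

A 6-joint arm with a two-finger parallel gripper is mounted at the origin on the work surface. World frame = base frame: x ahead of the robot, y to its left, z up, the work surface at z = 0. Lengths are in m, angles in rad, forces in N, time in s.
With the tool pointing down it reaches from about 0.275 to 0.75 m from the base axis. Payload 10.2 kg.
Tool frame: the origin (TCP) lies midway between the tips of the shut fingers; the grasp point (between the pads) lies hold_point_z behind it (hold_point_z is the distance from the TCP to the grasp point, in m); x points along the fingers, z is the direction in which the jaws open and shut, and the axes are right-handed (so a half turn about x gives the same grasp; the last joint's range is limited). The gripper opens to 88 mm and grips with 3 to 60 N. Pads are 18 mm wide; open, the fingers measure 123 mm over their backs; the gripper's body (75 mm by 187 mm) begins 45 mm behind the grasp point.
Start: joints at [-1.35, 0.313, 1.498, -0, 1.331, -0.223], TCP at [0.225, -0.474, 0.239] pointing down, gripper open.
Joint ranges: [-2.94, 2.94], [-0.97, 2.17], [0.19, 2.56], [-1.23, 4.37], [0.02, 3.11], [-2.88, 2.88]. Speed limits (rad/s): [2.39, 2.39, 3.01, 3.14, 3.14, 3.14].

## Interface

Orientations are given as a unit quaternion [x, y, z, w].
In Python, from station import * gives the robot as it stands.
- The arm moves only by the tool move_arm, never from a script. Its argument "rows" is a list that holds one entry, the list of rows, each a list of 5 numbers: the shift along the tool's x, y, z in m, then the turn about the tool's x in degrees, then the opening, from -1 (shut) to 1 (fully open). In form: [[[tx, ty, tz, turn, grip], ...]]. A call has 1 to 5 rows; each row shifts and turns the commanded pose from where the row before left it, along the tool's axes as they then stand; what a row does not reach is not made up. A row lasts 1/10 s, in which the tool goes at most 50 mm and 8.59 degrees, less where a joint would pass 70% of its speed; a pose out of reach is approached as far as the arm can. A call with a gripper value outside its range is refused whole. The fingers move at their own pace and stop on an object; "force" is the grip in N (left out, the last holds). Time passes only in rows, so rows that do not move let the fingers close. It gives the time, the measured TCP pose, the force and the opening at its end, in the units of the state.
- get_obs(): the state, without advancing time (a new reading comes with each control period).
- read_camera(name): name is "scene" or "top"; returns a dict with "image" (420x560x3 uint8, blue, green, red), "fx", "fy", "cx", "cy" (pixels), "eye" and "orientation" of the camera in the world. Camera axes: x right, y down, z forward; pixel columns grow to the right and rows downward; lengths in m; the calibration is good to about 2 mm. A picture is of the moment at which its call begins. There is no depth.
- hand_in(): hands the job in, once; it reports no verdict.
The state is a dict: "time_s": time; "qpos": joint angles; "joint_vel": joint speeds; "effort": joint torques, N m; "position": TCP position; "ee_rot": TCP orientation; "force": force on the tool from outside, world axes, zero at the start; "moment": the same for the moment, N m; "width": finger opening in m.
Only numpy, scipy, OpenCV 4.12 (cv2) and the standard library are available. Lean on these libraries where they do the work, as an engineer would, in place of code of your own. Each camera call takes 0.05 s, during which the arm holds its last target.

## Task

Count the lanes of the counter shelf from its left end (left as seen from the robot): run a fingertip along the price rail on the front edge, pushing the ticket holder ahead of it, until the holder sits centred below the third lane. Then, still only pushing with the fingertip, slide the carton from the open front of the shelf across to that lane and push it straight in until it is fully home against the rear fence. Do not lift or tip the carton or put it in a wrong lane, and leave the other stock, the tin and the scanner where they are.

Things in the scene. Friction and masses are not known exactly. Their poses are not given: they have to be found in the camera images.
- rack: The counter shelf, fixed: a plywood board 250 mm deep (x) and 410 mm wide (y), its top 50 mm above the counter. Origin: centre of its underside, on the counter; x points to the rear (away from the robot), y to its left, z up; turned up to 0.15 rad about z. In front of the dividers, from x = -125 to 10 mm, the board is open
- divider_nose (a point): Nose of the middle divider, at board height (rack x 10, y 0, z 50 mm). Seven grey dividers, 4 mm thick and 45 mm high, stand 64 mm apart at rack y = 192, 128, 64, 0, -64, -128, -192 mm and run back to the fence. They make six lanes 60 mm wide, centred at y = 160 (first, left), 96, 32 (third), -32, -96, -160 mm. Two lanes, which vary, hold stock; the third is empty
- fence (a point): Middle of the rear fence's front face at board height (rack x 117, y 0, z 50 mm). The aluminium fence closes all lanes at the rear, is 55 mm high and runs the width of the board; the lanes are 107 mm deep from divider nose to fence
- rail_left (a point): Left end of the aluminium price rail, on its face (rack x -130, y 205, z 28 mm). The rail covers the board's front edge over its whole width, from 10 to 46 mm above the counter
- holder (a joint): Place of the ticket holder on the rail, m: 0 with its centre at rack y = 165 mm, growing to the right (the rack's -y) up to 0.33, so its centre is at y = 0.165 - joint. Starts at 0 to 0.055. Slides with about 1 N of friction, stays where it is left, and can only slide
- holder_mid (a point): Centre of the white ticket holder: a wedge with a sloping face and blank ticket, 50 mm wide along the rail, 36 mm high (10 to 46 mm above the counter), standing out 12 mm from the rail at its top, 34 mm at its bottom. The point is 13 mm in front of the rail face, 28 mm above the counter. Its flat ends face along the rail and can be pushed
- carton: The carton to be stocked, the only one on the open front of the shelf, near its left or right end: dark red with cream panels, 110 mm long (x), 48 wide (y), 40 high, 0.09 to 0.18 kg. Origin: centre of its underside, lying on the board. Its x points to the rear within 0.12 rad of the rack's. Home in a lane its centre is at rack x = 62 mm and it stands 3 mm proud of the divider noses
- stock_a: A like carton, 110 x 48 x 40 mm, already home in one of the lanes; leave it. Origin: centre of its underside
- stock_b: A smaller brown carton, 90 x 44 x 30 mm, already in one of the lanes; leave it. Origin: centre of its underside
- tin: A round metal sweet tin, 60 mm across and 45 mm high, standing on the open front of the shelf near the end opposite the carton; leave it. Origin: centre of its underside
- scanner: A grey pistol-grip hand scanner lying on its side on the counter to the right of the shelf, about 155 x 160 mm and 48 mm high; leave it. Origin: on the counter, near the middle of it
Things that resemble listed ones, but are neither listed nor needed, are in the scene too. Leave any yellow look-alike of the carton alone.

How it is judged:
On the way, in this order (a step that is already met when the one before it is completed fails the run):
1. the ticket holder stands centred (within 10 mm) below the third lane, the carton still out on the open front (value of joint holder between 0.123 and 0.143 m and x of carton in the frame of rack below -0.03 m), for 0.2 s.
2. the carton is in the third lane, home against the rear fence (x of carton in the frame of rack above 0.056 m and y of carton in the frame of rack between 0.022 and 0.042 m), for 0.2 s.
At the end, for the whole second after the job is handed in: The ticket holder is centred below the third lane from the left within 10 mm, and the carton lies flat and at rest in that lane, lengthwise, within 6 mm of the rear fence (all of step 2 and value of joint holder between 0.123 and 0.143 m and z of carton in the frame of rack below 0.054 m and angle between carton's own z axis and vertical below 0.08 rad and angle between the x axis of carton and the x axis of rack, either way round below 0.14 rad and linear speed of carton below 0.02 m/s); the robot touches nothing.
It fails at once if the carton is lifted more than 12 mm off the board (z of carton in the frame of rack above 0.062 m).
It fails at once if the carton is tipped over (angle between carton's own z axis and vertical above 0.4 rad).
It fails at once if the carton is pushed into a wrong lane (x of carton in the frame of rack above -0.015 m and (y of carton in the frame of rack above 0.058 m or y of carton in the frame of rack below 0.006 m)).
It fails at once if other stock, the tin or the scanner is moved more than 20 mm (distance of any of stock_a, stock_b, tin, scanner from where it was at the start of the episode above 0.02 m).
It fails at once if the carton is pushed with the arm or the gripper's body instead of the fingers (contact force between the arm and carton above 2 N).
It also fails if it takes over 64 s, if anything falls off the work surface, if the arm or the gripper's body presses on something with over 40 N, if the wrist force passes 120 N, or if a joint passes its speed limit or range.

## Working session

There is one attempt and no reset: what is moved stays moved. The work goes in short steps, Python scripts to look and compute and a tool call to move; the robot and the scene stay as the last step left them, time stands still between calls to the robot, and variables do not carry over. Pictures are saved under pics/ and viewed, and the job is handed in when it is done.

Besides the shell and the picture viewer there is one more tool, called after ">>>" as name([rows], argument=value, ...), one row to a line, values as JSON. move_arm: Moves the arm, as the interface text tells. Its arguments: {"type":"object","properties":{"rows":{"type":"array"},"force":{"type":"number"}},"required":["rows"]}

```bash
ls; mkdir -p pics
python3 - <<'E'
from station import *
import cv2
o=get_obs()
for k,v in o.items(): print(k,v)
for n in("scene","top"):
    c=read_camera(n); cv2.imwrite(f"pics/{n}0.png",c["image"])
    print(n,[c[k] for k in("fx","fy","cx","cy","eye","orientation")])
E
```

```text
pics
time_s 0.0
qpos [-1.35039179e+00  3.13445567e-01  1.49842983e+00  1.62119007e-06
  1.33100832e+00 -2.23405001e-01]
joint_vel [-0.00061049 -0.00021844  0.00186419 -0.0005271   0.00068446  0.00023034]
effort [-1.96555998e-04 -4.02212405e+01 -2.52268678e+01  6.94179232e-02
  3.53022083e-02 -1.16623978e-04]
position [ 0.22535773 -0.47389832  0.23816607]
ee_rot [ 0.37801964  0.59810573 -0.37737235  0.59746196]
force [ 0.35660527 -0.76667824  0.16394775]
moment [ 0.00739675 -0.02348974 -0.015277  ]
width 0.08815067702384069
scene [426.1152639440391, 426.1152639440391, 285.48882614318427, 202.86757367028437, array([1.21218905, 0.06752904, 0.85109653]), array([ 0.58559364,  0.73750276, -0.25768842, -0.2162555 ])]
top [470.66427972310663, 470.66427972310663, 282.61870331373007, 206.96273441233345, array([ 0.54386484, -0.06706348,  1.19922777]), array([-0.69886941,  0.7147483 , -0.01495316,  0.02219928])]
```

View pics/scene0.png

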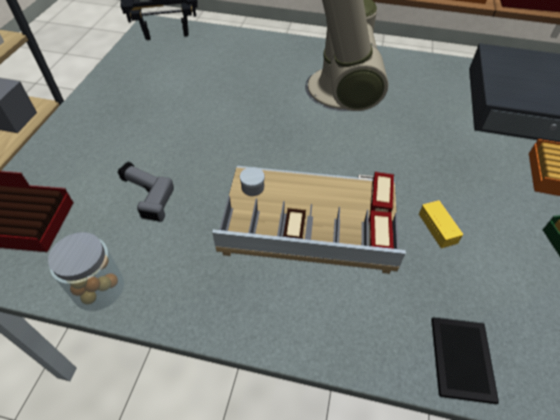

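View pics/top0.png

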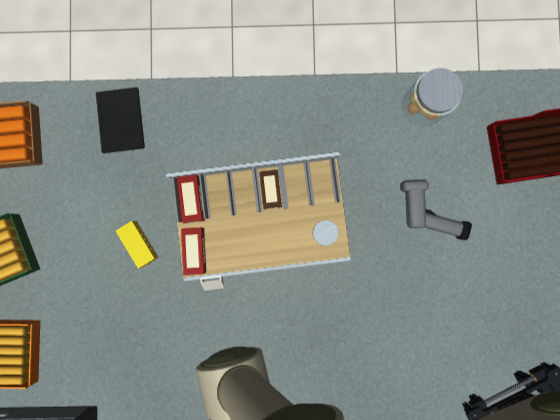

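Top view: the rack is centred, with the carton at its left front around px (193,250), stock_a in lane 1, stock_b in lane 4 at (270,188), the tin at (325,232) and the holder at (212,283). I'll zoom in to measure.

Run:
```python
import cv2
a=cv2.imread("pics/top0.png")[145:300,155:360]; cv2.imwrite("pics/topz.png",cv2.resize(a,None,fx=3.8,fy=3.8,interpolation=cv2.INTER_CUBIC))
a=cv2.imread("pics/scene0.png")[155:280,205:415]; cv2.imwrite("pics/scenez.png",cv2.resize(a,None,fx=3.8,fy=3.8,interpolation=cv2.INTER_CUBIC))
```

```text
(no output)
```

View pics/topz.png

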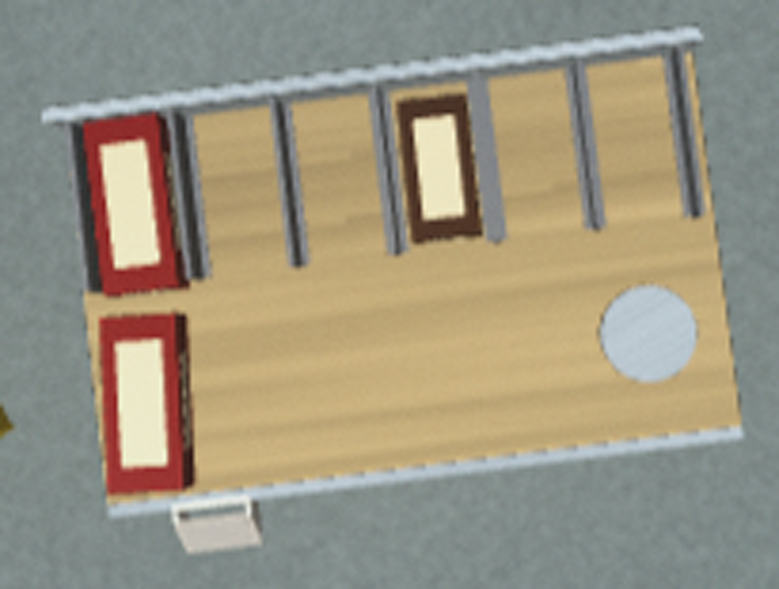

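View pics/scenez.png

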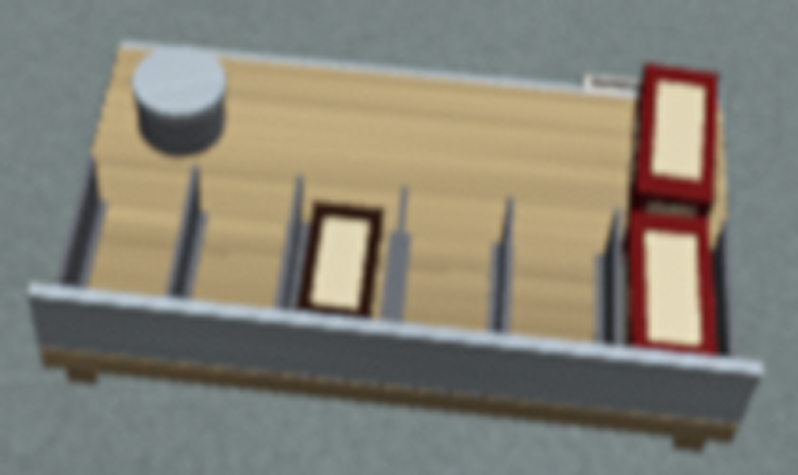

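```bash
cat > h.py <<'E'
import numpy as np, cv2
from scipy.spatial.transform import Rotation as R
from scipy.optimize import least_squares
CAM={"scene":(426.1152639440391,285.48882614318427,202.86757367028437,np.array([1.21218905,0.06752904,0.85109653]),R.from_quat([0.58559364,0.73750276,-0.25768842,-0.2162555])),
"top":(470.66427972310663,282.61870331373007,206.96273441233345,np.array([0.54386484,-0.06706348,1.19922777]),R.from_quat([-0.69886941,0.7147483,-0.01495316,0.02219928]))}
def proj(cam,P):
    f,cx,cy,e,r=CAM[cam]; q=r.inv().apply(np.atleast_2d(P)-e)
    return np.c_[cx+f*q[:,0]/q[:,2],cy+f*q[:,1]/q[:,2]]
def plane(cam,uv,z):
    f,cx,cy,e,r=CAM[cam]; uv=np.atleast_2d(uv)
    d=r.apply(np.c_[(uv[:,0]-cx)/f,(uv[:,1]-cy)/f,np.ones(len(uv))])
    return e+d*((z-e[2])/d[:,2])[:,None]
def zt(u,o): u=np.atleast_2d(u).astype(float); return (u+.5)/3.8-.5+np.array(o)
def T(u): return zt(u,(155,145))
def S(u): return zt(u,(205,155))
def triang(ut,us):
    def f(P): return np.r_[(proj("top",P)-ut).ravel(),(proj("scene",P)-us).ravel()]
    s=least_squares(f,[.5,0,.05]); return s.x,np.abs(s.fun).max()
def r2w(p,X):
    c,s=np.cos(p[2]),np.sin(p[2]); X=np.atleast_2d(X)
    return np.c_[p[0]+c*X[:,0]-s*X[:,1],p[1]+s*X[:,0]+c*X[:,1],X[:,2]]
def w2r(p,W):
    c,s=np.cos(p[2]),np.sin(p[2]); d=np.atleast_2d(W)-np.array([p[0],p[1],0])
    return np.c_[c*d[:,0]+s*d[:,1],-s*d[:,0]+c*d[:,1],d[:,2]]
E
python3 - <<'E'
from h import *
np.set_printoptions(precision=4,suppress=True)
mt=[(-.130,.205,.046,110,517),(-.13,-.205,.046,742,437)]+[(.010,y,.095,u,v) for y,u,v in[(.064,295,266),(0,396,253),(-.064,496,241),(-.128,597,228),(-.192,696,216)]]
ms=[(-.13,-.205,.046,122,42)]+[(.01,y,.095,u,v) for y,u,v in[(0,404,187),(.064,510,198),(-.064,299,177),(-.128,195,168),(-.192,95,160)]]
mt=np.array(mt);ms=np.array(ms)
Ft,Fs=T(mt[:,3:]),S(ms[:,3:])
for sel in("t","s","ts"):
    def f(p):
        r=[]
        if"t"in sel:r.append((proj("top",r2w(p,mt[:,:3]))-Ft).ravel())
        if"s"in sel:r.append((proj("scene",r2w(p,ms[:,:3]))-Fs).ravel())
        return np.concatenate(r)
    s=least_squares(f,[.5,0,.1]);print(sel,s.x,np.abs(s.fun).max(),np.sqrt(np.mean(s.fun**2)))
p=s.x;print(s.fun.reshape(-1,2))
for (a,b) in[((398,252),(404,187)),((497,240),(299,177)),((742,437),(122,42))]:
    X,e=triang(T(a),S(b));print("tri",X,w2r(p,X),e)
c=T([(99,318),(178,314),(187,488),(108,494)]);W=plane("top",c,.09);print("carton top",w2r(p,W),W.mean(0),w2r(p,W.mean(0)))
c=S([(646,65),(718,72),(712,203),(636,194)]);W=plane("scene",c,.09);print("carton sc",w2r(p,W),w2r(p,W.mean(0)))
for a,b in[((99,318),(712,203)),((178,314),(636,194)),((187,488),(646,65)),((108,494),(718,72))]:
    X,e=triang(T(a),S(b));print("tri carton",X,w2r(p,X),e)
print("holder top",w2r(p,plane("top",T([(172,510),(255,499)]),.046)),"bot",w2r(p,plane("top",T([(187,553),(261,545)]),.010)))
print("holder",w2r(p,plane("scene",S([(587,75)]),.046)))
print("tin",w2r(p,plane("top",T([(648,333)]),.095)))
print("noses w",r2w(p,[(.01,0,.05),(-.13,.032,.03),(.062,.032,.05)]))
np.save("p.npy",p)
E
```

```text
t [0.5822 0.0002 0.1049] 1.4775936923841186 0.6446034423133178
s [0.5852 0.0009 0.104 ] 1.1357021142904387 0.5752475707711544
ts [0.5832 0.0005 0.106 ] 1.6974014293402035 0.7197163919160241
[[-0.4019 -0.8524]
 [ 0.059  -1.2669]
 [-1.2022  0.1913]
 [-0.78    0.1231]
 [-0.0821 -0.2099]
 [ 0.3653 -0.2813]
 [ 1.3516 -0.6176]
 [-0.4575  0.588 ]
 [ 0.3597 -0.4621]
 [ 0.3791 -0.5324]
 [ 0.2972 -0.6326]
 [ 0.189  -1.0443]
 [-0.7569 -1.6974]]
tri [ 0.5938 -0.0003  0.0937] [[ 0.0105 -0.0019  0.0937]] 0.509148165314798
tri [ 0.6001 -0.0628  0.0928] [[ 0.0101 -0.0647  0.0928]] 0.03811051073995486
tri [ 0.4724 -0.217   0.0451] [[-0.1331 -0.2045  0.0451]] 0.0223491126357942
carton top [[-0.0061  0.1865  0.09  ]
 [-0.0099  0.1375  0.09  ]
 [-0.1173  0.1447  0.09  ]
 [-0.1147  0.1936  0.09  ]] [0.504  0.1586 0.09  ] [[-0.062   0.1656  0.09  ]]
carton sc [[-0.1151  0.1473  0.09  ]
 [-0.115   0.1937  0.09  ]
 [-0.0045  0.1853  0.09  ]
 [-0.0055  0.1396  0.09  ]] [[-0.06    0.1664  0.09  ]]
tri carton [0.5574 0.1851 0.0882] [[-0.0061  0.1863  0.0882]] 0.2638761350550567
tri carton [0.5587 0.1381 0.0848] [[-0.0098  0.1395  0.0848]] 0.4501739675554006
tri carton [0.4509 0.1337 0.0875] [[-0.1174  0.1464  0.0875]] 0.5541885642403486
tri carton [0.4486 0.1808 0.0903] [[-0.1147  0.1936  0.0903]] 0.0019771253200246974
holder top [[-0.1328  0.1642  0.046 ]
 [-0.1326  0.1104  0.046 ]] bot [[-0.1648  0.1648  0.01  ]
 [-0.1658  0.1155  0.01  ]]
holder [[-0.1435  0.1155  0.046 ]]
tin [[-0.0588 -0.1497  0.095 ]]
noses w [[0.5931 0.0015 0.05  ]
 [0.4505 0.0185 0.03  ]
 [0.6414 0.0388 0.05  ]]
```

Run:
```python
import station
print([n for n in dir(station) if not n.startswith("__")])
print(getattr(station,"hold_point_z",None))
from scipy.spatial.transform import Rotation as R
print(R.from_quat(station.get_obs()["ee_rot"]).as_matrix().round(3))
```

```text
['MotionError', 'get_obs', 'hand_in', 'hold_point_z', 'read_camera']
0.0187
[[-0.     0.903  0.429]
 [ 0.001  0.429 -0.903]
 [-1.     0.    -0.001]]
```

Add to h.py:
```python
P=np.array([.5828,.0005,.105])
def go(x=None,y=None,z=None):
    from station import get_obs
    o=get_obs(); M=R.from_quat(o["ee_rot"]).as_matrix(); r=w2r(P,o["position"])[0]
    t=np.array([r[0] if x is None else x,r[1] if y is None else y,r[2] if z is None else z])
    ang=np.arctan2(M[1,1],M[0,1])-P[2]
    d=M.T@(r2w(P,t)[0]-o["position"])
    print("t %.2f rack"%o["time_s"],r.round(4),"ang err deg %.2f"%np.degrees(ang),"delta tool",d.round(4),"F",o["force"].round(2),"w %.4f"%o["width"])
```

```text
(no output)
```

>>> move_arm([
  [[0,0,0,6.5,-1],[0,0,0,6.5,-1],[0,0,0,6.4,-1],[0,0,0,0,-1],[0,0,0,0,-1]],
], force=20)

```text
time_s: 0.6
position: [0.2254, -0.4741, 0.2385]
ee_rot: [0.472, 0.526, -0.472, 0.526]
force: [-0.7, -0.5, 0.4]
width: 0.0501
```

```bash
python3 -c "
from h import *
go(-.145,.205,.239)"
```

```text
t 0.60 rack [-0.4052 -0.4345  0.2385] ang err deg 0.18 delta tool [-2.000e-04  2.622e-01 -6.387e-01] F [-0.7  -0.53  0.37] w 0.0501
```

>>> move_arm([
  [[0,0.013,-0.032,0,-1],[0,0.013,-0.032,0,-1],[0,0.013,-0.032,0,-1],[0,0.013,-0.032,0,-1],[0,0.013,-0.032,0,-1]],
])

```text
time_s: 1.1
position: [0.2734, -0.3068, 0.2387]
ee_rot: [0.472, 0.526, -0.472, 0.526]
force: [0.2, 0.0, 0.2]
width: 0.0105
```

>>> move_arm([
  [[0,0.013,-0.032,0,-1],[0,0.013,-0.032,0,-1],[0,0.013,-0.032,0,-1],[0,0.013,-0.032,0,-1],[0,0.013,-0.032,0,-1]],
])

```text
time_s: 1.6
position: [0.3212, -0.1409, 0.2388]
ee_rot: [0.472, 0.526, -0.472, 0.526]
force: [0.4, 0.2, -0.2]
width: 0.0005
```

>>> move_arm([
  [[0,0.013,-0.032,0,-1],[0,0.013,-0.032,0,-1],[0,0.013,-0.032,0,-1],[0,0.013,-0.032,0,-1],[0,0.013,-0.032,0,-1]],
])

```text
time_s: 2.1
position: [0.369, 0.0252, 0.2388]
ee_rot: [0.472, 0.526, -0.472, 0.526]
force: [0.3, -1.2, -0.2]
width: 0.0005
```

>>> move_arm([
  [[0,0.013,-0.032,0,-1],[0,0.013,-0.032,0,-1],[0,0.013,-0.032,0,-1],[0,0.013,-0.032,0,-1],[0,0.0,0.0,0,-1]],
])

```text
time_s: 2.6
position: [0.4074, 0.159, 0.2385]
ee_rot: [0.471, 0.527, -0.471, 0.527]
force: [0.1, 0.2, -0.6]
width: 0.0005
```

```bash
python3 -c "
from h import *
go(-.145,.205,.120)"
```

```text
t 2.60 rack [-0.1578  0.176   0.2385] ang err deg 0.37 delta tool [ 0.1185  0.013  -0.0288] F [ 0.11  0.21 -0.64] w 0.0005
```

>>> move_arm([
  [[0,0.013,-0.03,0.4,-1],[0.04,0,0,0,-1],[0.04,0,0,0,-1],[0.038,0,0,0,-1],[0,0.0,0.0,0,-1]],
])

```text
time_s: 3.1
position: [0.4146, 0.1866, 0.1174]
ee_rot: [0.472, 0.526, -0.477, 0.522]
force: [-0.1, -0.4, 0.4]
width: 0.0006
```

Run:
```python
from h import *
from station import *
go(-.145,.205,.032)
for n,(a,b,c,d) in {"top":(145,300,155,360),"scene":(120,260,260,450)}.items():
    i=read_camera(n)["image"]; cv2.imwrite(f"pics/{n}1.png",cv2.resize(i[a:b,c:d],None,fx=3.8,fy=3.8,interpolation=cv2.INTER_CUBIC))
```

```text
t 3.10 rack [-0.1478  0.2027  0.1174] ang err deg -0.32 delta tool [ 0.0853  0.0035 -0.0023] F [-0.14 -0.41  0.4 ] w 0.0006
```

View pics/top1.png

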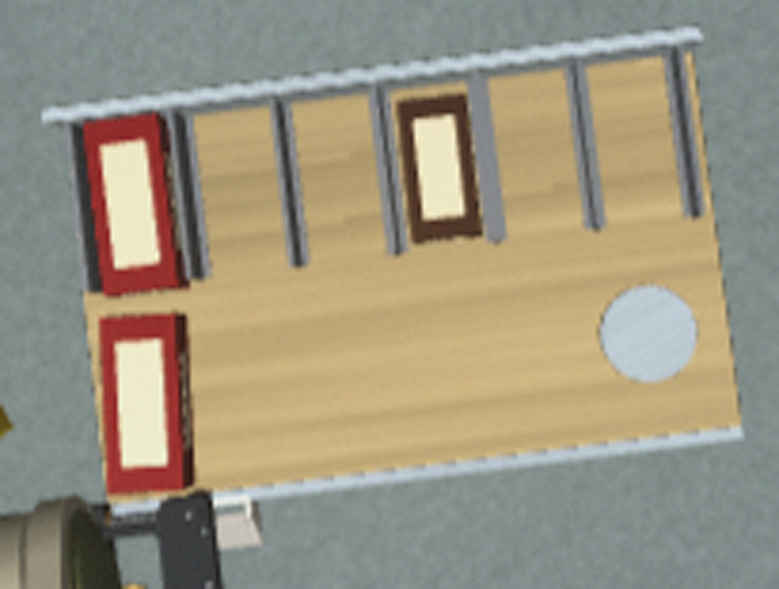

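View pics/scene1.png

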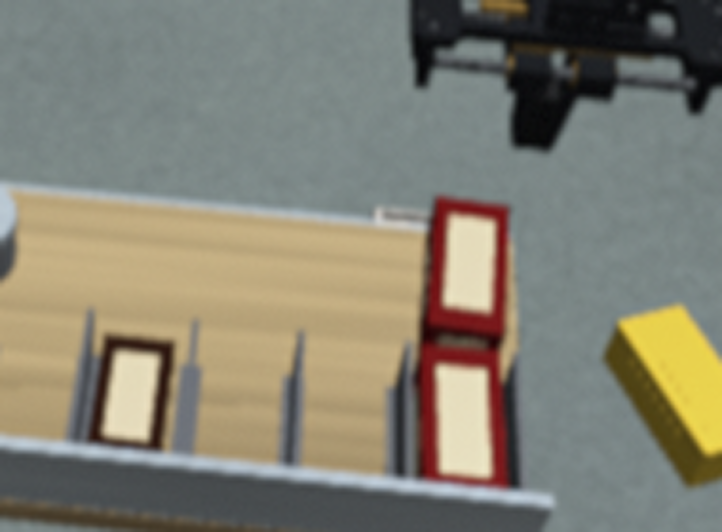

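The fingertip is shut and hangs left of the holder, clear of the carton and the rail. Next I lower it.

>>> move_arm([
  [[0.03,0.002,0,0,-1],[0.03,0,0,0,-1],[0.025,0,0,0,-1],[0,0,0,0,-1]],
])

```text
time_s: 3.6
position: [0.4189, 0.1875, 0.0356]
ee_rot: [0.474, 0.524, -0.475, 0.524]
force: [0.1, 0.4, 0.3]
width: -0.0001
```

Run:
```python
from h import *
from station import *
go(-.145,.0745,.032)
for n,(a,b,c,d) in {"scene":(120,260,260,450)}.items():
    i=read_camera(n)["image"]; cv2.imwrite(f"pics/{n}2.png",cv2.resize(i[a:b,c:d],None,fx=3.8,fy=3.8,interpolation=cv2.INTER_CUBIC))
```

```text
t 3.60 rack [-0.1434  0.2032  0.0356] ang err deg -0.37 delta tool [ 0.0036 -0.0008  0.1287] F [0.06 0.41 0.3 ] w -0.0001
```

View pics/scene2.png

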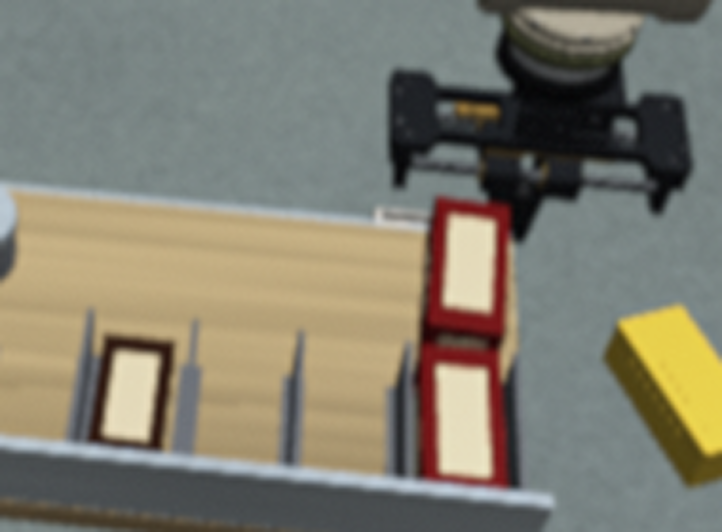

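>>> move_arm([
  [[0.001,-0.001,0.01,0,-1],[0,0,0.01,0,-1],[0,0,0.01,0,-1],[0,0,0.01,0,-1],[0,0,0.01,0,-1]],
])

```text
time_s: 4.15
position: [0.4233, 0.137, 0.0351]
ee_rot: [0.475, 0.524, -0.475, 0.524]
force: [-0.0, 1.2, 0.2]
width: 0.0003
```

>>> move_arm([
  [[0,0,0.01,0,-1],[0,0,0.01,0,-1],[0,0,0.01,0,-1],[0,0,0.01,0,-1],[0,0,0.01,0,-1]],
])

```text
time_s: 4.65
position: [0.4279, 0.0874, 0.0347]
ee_rot: [0.475, 0.524, -0.475, 0.524]
force: [1.9, 0.8, 0.0]
width: 0.0006
```

>>> move_arm([
  [[0,0,0.01,0,-1],[0,0,0.004,0,-1],[0,0,0,0,-1]],
])

```text
time_s: 4.95
position: [0.429, 0.0737, 0.0346]
ee_rot: [0.475, 0.524, -0.475, 0.524]
force: [-0.1, 0.6, -0.5]
width: 0.0006
```

Run:
```python
from h import *
from station import *
go(-.145,.0745,.032)
for n,(a,b,c,d) in {"top":(145,300,155,360),"scene":(120,260,260,450)}.items():
    i=read_camera(n)["image"]; cv2.imwrite(f"pics/{n}3.png",cv2.resize(i[a:b,c:d],None,fx=3.8,fy=3.8,interpolation=cv2.INTER_CUBIC))
```

```text
t 4.95 rack [-0.1452  0.0889  0.0346] ang err deg -0.43 delta tool [0.0026 0.0003 0.0144] F [-0.12  0.65 -0.46] w 0.0006
```

View pics/top3.png

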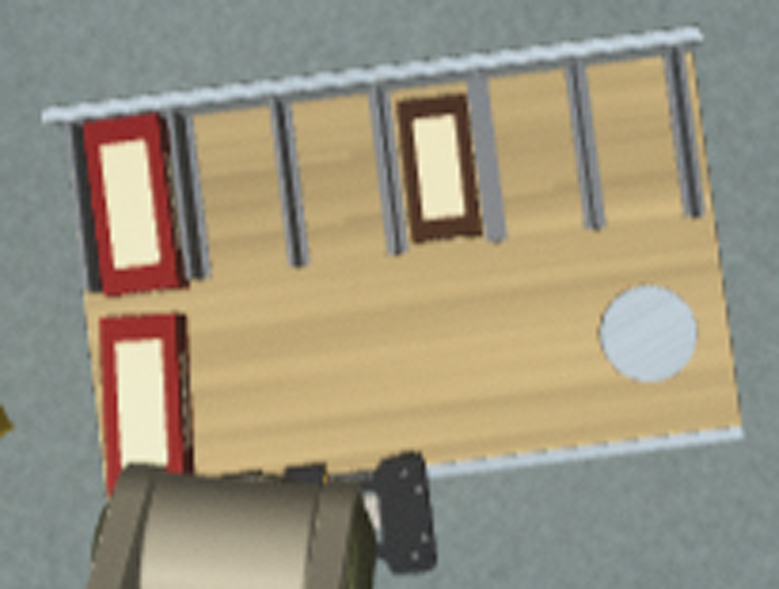

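View pics/scene3.png

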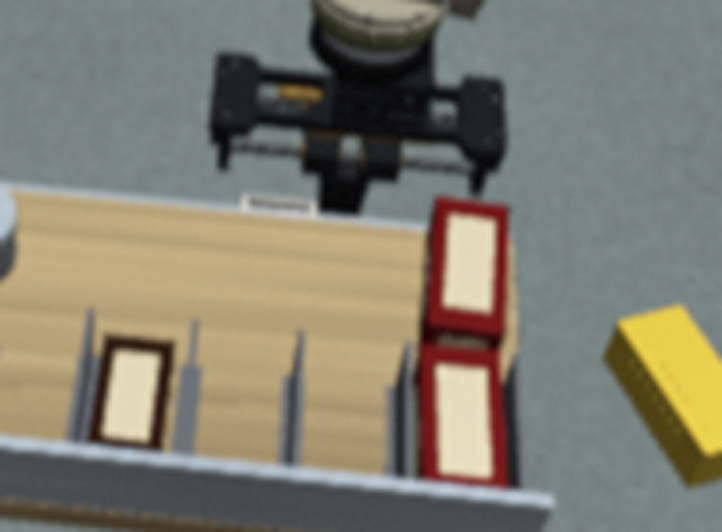

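Run:
```python
from h import *
W=plane("scene",zt([(319,204),(243,197)],(260,120)),.046); print(w2r(P,W), w2r(P,W).mean(0))
# ref: rail at the same spots & tip
from h import go; go(-.145)
print((proj("scene",r2w(P,[(-.142,.057,.046),(-.142,.007,.046)]))+.5-np.array([260,120]))*3.8)
```

```text
[[-0.14164448  0.07515113  0.046     ]
 [-0.14128281  0.02314132  0.046     ]] [-0.14146365  0.04914622  0.046     ]
t 5.05 rack [-0.1453  0.0895  0.0346] ang err deg -0.39 delta tool [-0.      0.0003 -0.    ] F [-0.56  0.39  0.72] w 0.0005
[[292.95976114 201.54424295]
 [220.07990136 194.46505242]]
```

>>> move_arm([
  [[0,0,0.007,0,-1],[0,0,0.007,0,-1],[0,0,0.004,0,-1],[0,0,0,0,-1],[0,0,0,0,-1]],
])

```text
time_s: 5.55
position: [0.431, 0.0562, 0.0348]
ee_rot: [0.475, 0.524, -0.475, 0.524]
force: [0.0, -0.1, -0.3]
width: 0.0004
```

Run:
```python
from h import *
from station import *
go(-.145)
i=read_camera("scene")["image"]; cv2.imwrite(f"pics/scene4.png",cv2.resize(i[120:260,260:450],None,fx=3.8,fy=3.8,interpolation=cv2.INTER_CUBIC))
```

```text
t 5.55 rack [-0.1451  0.0713  0.0348] ang err deg -0.41 delta tool [ 0.      0.0001 -0.    ] F [ 0.03 -0.05 -0.31] w 0.0004
```

View pics/scene4.png

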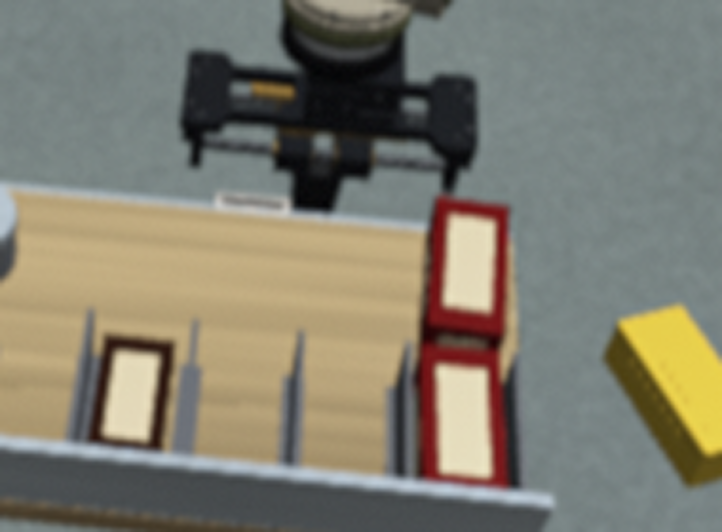

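Holder edges at zoomed columns 216 and 291 put its centre at about rack y 0.030 (joint about 0.135), inside the window. I'll back off, lift, and go to the carton's left side.

>>> move_arm([
  [[0,0,-0.008,0,-1],[0,0,-0.01,0,-1],[-0.03,0,0,0,-1],[-0.04,0,0,0,-1],[-0.04,0,0,0,-1]],
])

```text
time_s: 6.1
position: [0.4286, 0.0753, 0.146]
ee_rot: [0.474, 0.524, -0.475, 0.524]
force: [1.1, -0.1, 0.3]
width: 0.0005
```

>>> move_arm([
  [[-0.02,0.02,-0.03,0,-1],[0,0.02,-0.03,-0.4,-1],[0,0.02,-0.03,0,-1],[0,0.022,-0.03,0,-1],[0,0,-0.03,0,-1]],
])

```text
time_s: 6.6
position: [0.4963, 0.2342, 0.1644]
ee_rot: [0.473, 0.526, -0.473, 0.526]
force: [0.2, -0.8, 1.0]
width: 0.0004
```

Run:
```python
from h import *
from station import *
go(-.061,.235,.062)
i=read_camera("top")["image"]; cv2.imwrite(f"pics/top5.png",cv2.resize(i[145:300,155:360],None,fx=3.8,fy=3.8,interpolation=cv2.INTER_CUBIC))
```

```text
t 6.60 rack [-0.0615  0.2415  0.1644] ang err deg 0.03 delta tool [0.1024 0.0005 0.0065] F [ 0.23 -0.84  0.97] w 0.0004
```

View pics/top5.png

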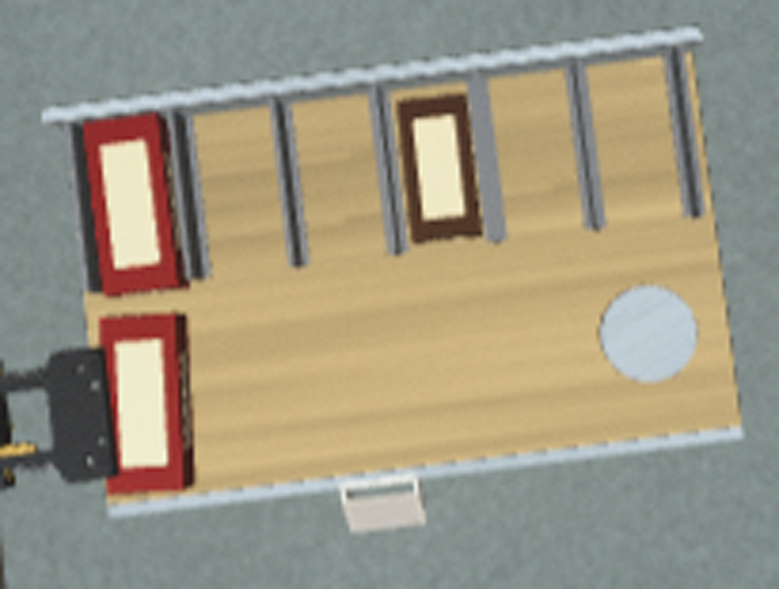

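Run:
```python
from h import *
print("holder top",w2r(P,plane("top",T([(342,486),(420,477)]),.046)),"bot",w2r(P,plane("top",T([(353,531),(426,523)]),.010)))
```

```text
holder top [[-0.13115558  0.05377286  0.046     ]
 [-0.13176545  0.00338751  0.046     ]] bot [[-0.1640697   0.05382972  0.01      ]
 [-0.16492697  0.00530383  0.01      ]]
```

>>> move_arm([
  [[0.03,0,0,0,-1],[0.04,0,0,0,-1],[0.032,0,0,0,-1],[0,0,0.01,0,-1],[0,0,0.005,0,-1]],
])

```text
time_s: 7.15
position: [0.4971, 0.2166, 0.0635]
ee_rot: [0.473, 0.526, -0.473, 0.526]
force: [-0.2, -0.4, 0.9]
width: 0.0005
```

Run:
```python
from h import *
from station import *
go(-.061,.205,.062)
i=read_camera("scene")["image"]; cv2.imwrite(f"pics/scene6.png",cv2.resize(i[120:260,260:450],None,fx=3.8,fy=3.8,interpolation=cv2.INTER_CUBIC))
```

```text
t 7.15 rack [-0.0626  0.2238  0.0635] ang err deg 0.03 delta tool [0.0015 0.0016 0.0188] F [-0.23 -0.41  0.86] w 0.0005
```

View pics/scene6.png

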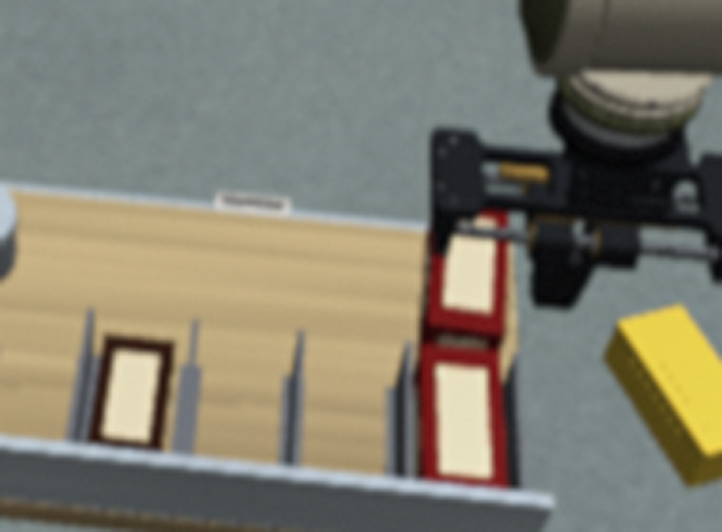

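>>> move_arm([
  [[0.001,0.001,0.008,0,-1],[0,0,0.008,0,-1],[0,0,0.008,0,-1],[0,0,0.008,0,-1],[0,0,0.008,0,-1]],
])

```text
time_s: 7.7
position: [0.5023, 0.1765, 0.062]
ee_rot: [0.473, 0.525, -0.473, 0.526]
force: [-0.3, 1.9, 1.0]
width: 0.0007
```

>>> move_arm([
  [[0,0,0.008,0,-1],[0,0,0.008,0,-1],[0,0,0,0,-1]],
])

```text
time_s: 8.0
position: [0.504, 0.1603, 0.0617]
ee_rot: [0.473, 0.525, -0.473, 0.525]
force: [0.3, -0.0, 0.2]
width: 0.0004
```

```bash
cat > look.py <<'E'
import sys
from h import *
from station import *
go(-.061,.075,.062)
i=read_camera("top")["image"]; cv2.imwrite(f"pics/top{sys.argv[1]}.png",cv2.resize(i[145:300,155:360],None,fx=3.8,fy=3.8,interpolation=cv2.INTER_CUBIC))
i=read_camera("scene")["image"]; cv2.imwrite(f"pics/scene{sys.argv[1]}.png",cv2.resize(i[155:280,205:415],None,fx=3.8,fy=3.8,interpolation=cv2.INTER_CUBIC))
E
python3 look.py 7
```

```text
t 8.00 rack [-0.0616  0.1672  0.0617] ang err deg -0.05 delta tool [-0.0003  0.0007  0.0922] F [ 0.34 -0.01  0.24] w 0.0004
```

View pics/top7.png

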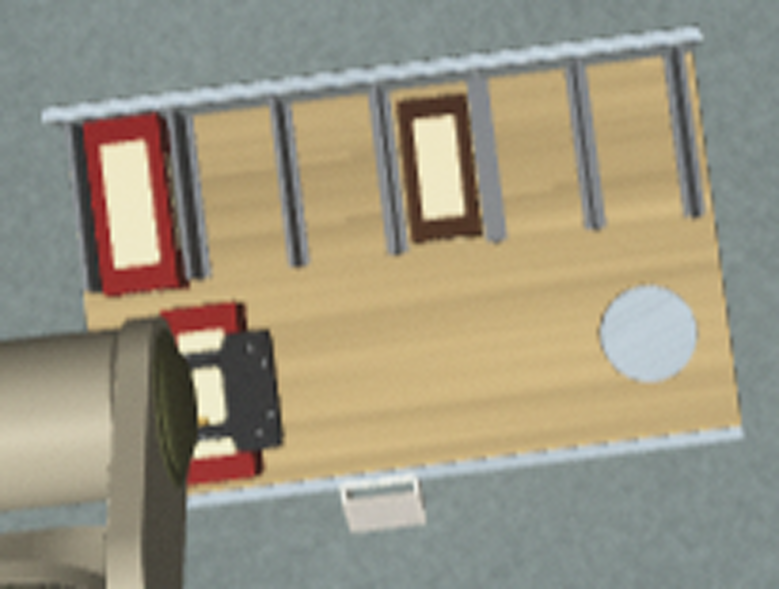

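View pics/scene7.png

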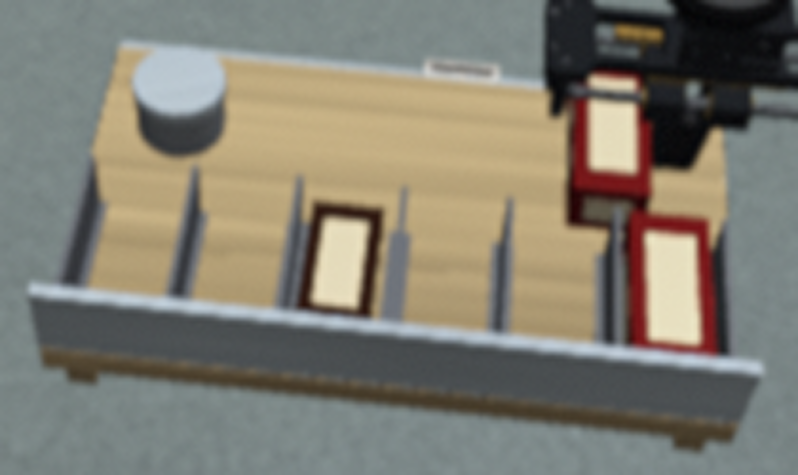

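Run:
```python
from h import *
print(w2r(P,plane("top",T([(164,312),(242,303),(262,470)]),.09)))
```

```text
[[-0.00737517  0.1458886   0.09      ]
 [-0.00799058  0.09710584  0.09      ]
 [-0.1119204   0.0971764   0.09      ]]
```

>>> move_arm([
  [[0,0,0.008,0,-1],[0,0,0.008,0,-1],[0,0,0.008,0,-1],[0,0,0.008,0,-1],[0,0,0.008,0,-1]],
])

```text
time_s: 8.6
position: [0.5081, 0.1207, 0.0617]
ee_rot: [0.473, 0.526, -0.473, 0.526]
force: [0.3, 0.4, 0.3]
width: 0.0004
```

```bash
python3 look.py 8
```

```text
t 8.60 rack [-0.0617  0.1274  0.0617] ang err deg 0.00 delta tool [-0.0003  0.0007  0.0524] F [0.27 0.45 0.33] w 0.0004
```

View pics/top8.png

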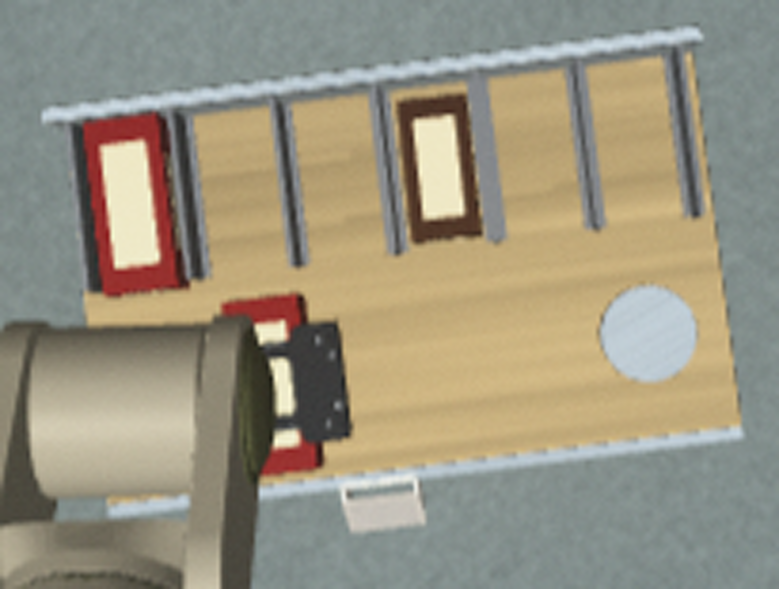

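>>> move_arm([
  [[0,0,0.008,0,-1],[0,0,0.008,0,-1],[0,0,0.008,0,-1],[0,0,0.008,0,-1],[0,0,0.008,0,-1]],
])

```text
time_s: 9.2
position: [0.5123, 0.0811, 0.0617]
ee_rot: [0.473, 0.526, -0.473, 0.526]
force: [-1.2, 0.6, 0.4]
width: 0.0003
```

>>> move_arm([
  [[0,0,0.006,0,-1],[0,0,0.002,0,-1],[0,0,0,0,-1]],
])

```text
time_s: 9.5
position: [0.5131, 0.0735, 0.0617]
ee_rot: [0.473, 0.525, -0.473, 0.526]
force: [0.0, -0.5, 0.4]
width: 0.0005
```

```bash
python3 look.py 9
```

```text
t 9.50 rack [-0.0616  0.0799  0.0617] ang err deg -0.01 delta tool [-0.0003  0.0006  0.0049] F [ 0.04 -0.51  0.4 ] w 0.0005
```

View pics/top9.png

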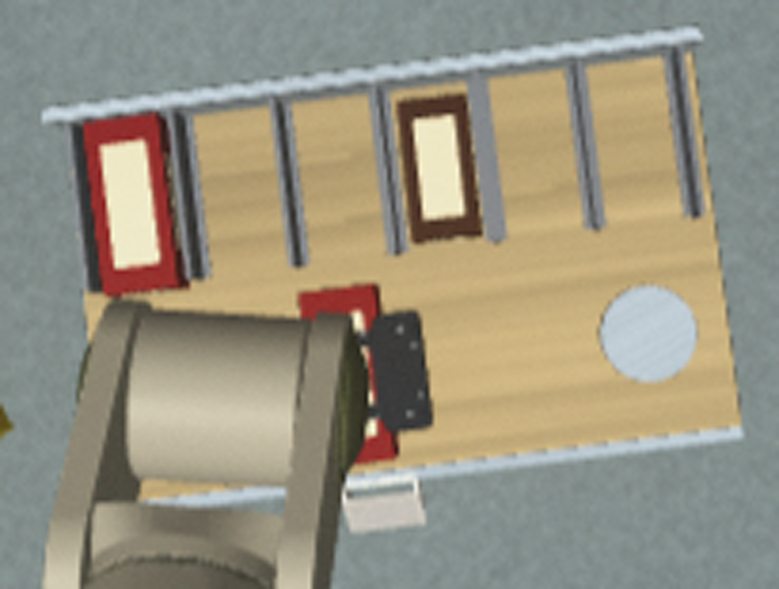

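View pics/scene9.png

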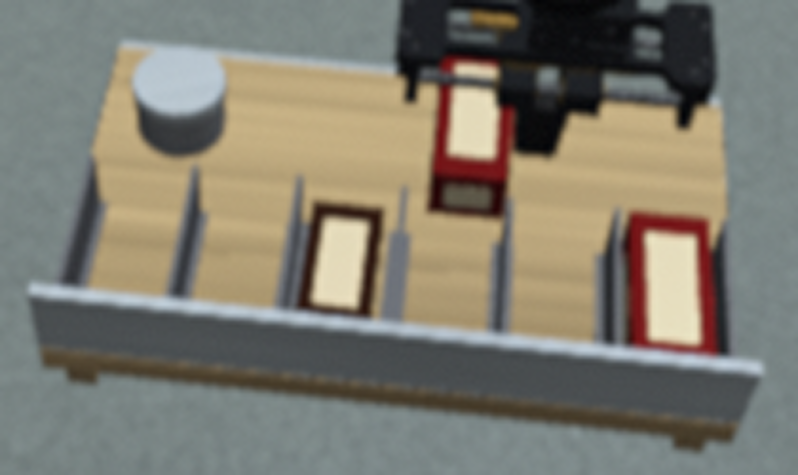

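Run:
```python
from h import *
print("top",w2r(P,plane("top",T([(300,294),(377,285),(397,458)]),.09)))
print("sc",w2r(P,plane("scene",S([(434,179),(505,188)]),.09)))
print("noses pred top",((proj("top",r2w(P,[(.01,.064,.095),(.01,0,.095)]))+.5-[155,145])*3.8))
print("noses pred sc",((proj("scene",r2w(P,[(.01,.064,.095),(.01,0,.095)]))+.5-[205,155])*3.8))
```

```text
top [[-0.00702664  0.06067083  0.09      ]
 [-0.007563    0.01253637  0.09      ]
 [-0.11512265  0.01348711  0.09      ]]
sc [[-0.00096869  0.01688931  0.09      ]
 [ 0.00043828  0.06023289  0.09      ]]
noses pred top [[290.89577303 267.70291851]
 [393.51370128 254.54131609]]
noses pred sc [[512.05484769 196.11503693]
 [406.00787208 185.30830194]]
```

>>> move_arm([
  [[0,0,0.004,0,-1],[0,0,0.001,0,-1],[0,0,0,0,-1],[0,0,-0.01,0,-1],[0,0,-0.01,0,-1]],
])

```text
time_s: 10.1
position: [0.5114, 0.0895, 0.0617]
ee_rot: [0.473, 0.526, -0.473, 0.525]
force: [-0.1, 0.1, 0.2]
width: 0.0009
```

>>> move_arm([
  [[-0.03,0,0,0,-1],[-0.04,0,0,0,-1],[-0.03,-0.03,0,0,-1],[0,-0.03,0,0,-1],[0,-0.03,0,0,-1]],
])

```text
time_s: 10.6
position: [0.421, 0.08, 0.1624]
ee_rot: [0.473, 0.525, -0.472, 0.526]
force: [-0.7, -0.0, -0.4]
width: 0.0002
```

```bash
python3 look.py 10
```

```text
t 10.60 rack [-0.1526  0.096   0.1624] ang err deg 0.06 delta tool [0.1005 0.0914 0.0211] F [-0.75 -0.01 -0.44] w 0.0002
```

View pics/top10.png

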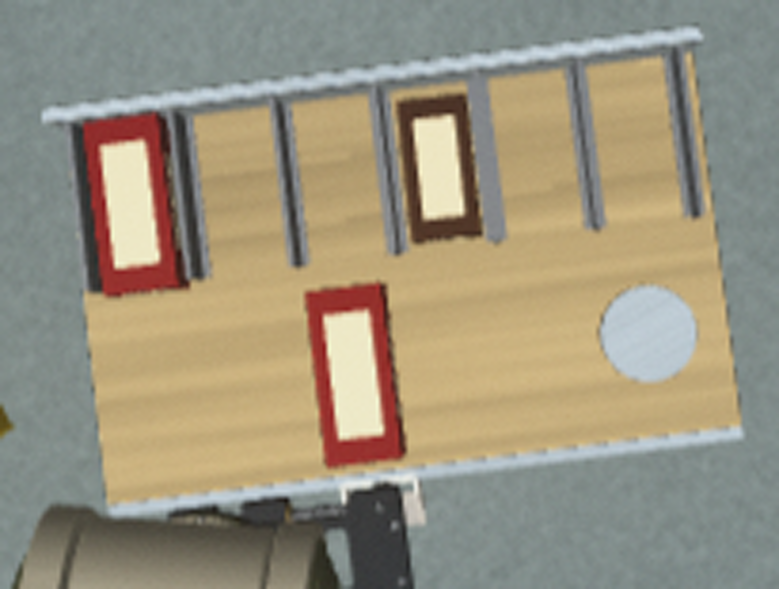

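View pics/scene10.png

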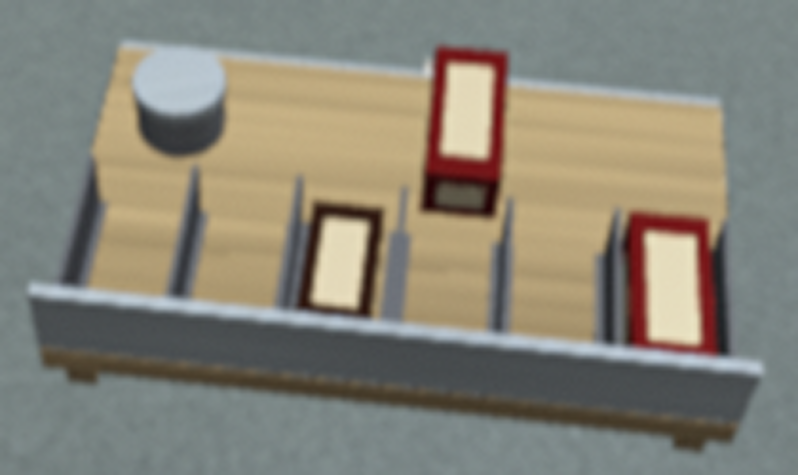

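Run:
```python
from h import *
W=w2r(P,plane("top",T([(305,292),(382,284),(404,456),(326,467)]),.09));print("top",W,W.mean(0))
W=w2r(P,plane("scene",S([(436,47),(508,52),(499,186),(427,177)]),.09));print("sc",W,W.mean(0))
W=w2r(P,plane("top",T([(83,123),(161,113),(187,285),(105,295)]),.09));print("stock_a",W.mean(0))
go(-.145,.032,.062)
```

```text
top [[-0.00618949  0.05743784  0.09      ]
 [-0.00734189  0.0093795   0.09      ]
 [-0.11444883  0.00904446  0.09      ]
 [-0.1150782   0.05769358  0.09      ]] [-0.0607646   0.03338884  0.09      ]
sc [[-0.11286624  0.01059137  0.09      ]
 [-0.11463592  0.05756741  0.09      ]
 [-0.00065558  0.05654058  0.09      ]
 [-0.0019875   0.01253691  0.09      ]] [-0.05753631  0.03430907  0.09      ]
stock_a [0.06191142 0.15657444 0.09      ]
t 10.70 rack [-0.1542  0.0963  0.1619] ang err deg 0.06 delta tool [0.0999 0.0092 0.0643] F [ 0.69 -0.24  0.05] w 0.0005
```

>>> move_arm([
  [[0,0.004,0.03,0,-1],[0,0.004,0.033,0,-1],[0.04,0,0,0,-1],[0.04,0,0,0,-1],[0.02,0,0,0,-1]],
])

```text
time_s: 11.2
position: [0.4361, 0.0179, 0.0592]
ee_rot: [0.473, 0.526, -0.474, 0.525]
force: [0.0, -0.2, -0.3]
width: 0.0004
```

```bash
python3 -c "
from h import *
go(-.004,.033,.062)"
```

```text
t 11.20 rack [-0.1441  0.0327  0.0592] ang err deg -0.00 delta tool [-0.0032  0.1401 -0.0003] F [ 0.   -0.23 -0.35] w 0.0004
```

>>> move_arm([
  [[-0.002,0.008,0,0,-1],[0,0.008,0,0,-1],[0,0.008,0,0,-1],[0,0.008,0,0,-1],[0,0.008,0,0,-1]],
])

```text
time_s: 11.7
position: [0.4775, 0.0218, 0.0644]
ee_rot: [0.473, 0.525, -0.473, 0.526]
force: [-1.0, -1.0, 1.0]
width: 0.0005
```

```bash
python3 look.py 11
```

```text
t 11.70 rack [-0.1025  0.0322  0.0644] ang err deg 0.02 delta tool [ 0.0025  0.0415 -0.0428] F [-0.96 -0.96  1.  ] w 0.0005
```

View pics/scene11.png

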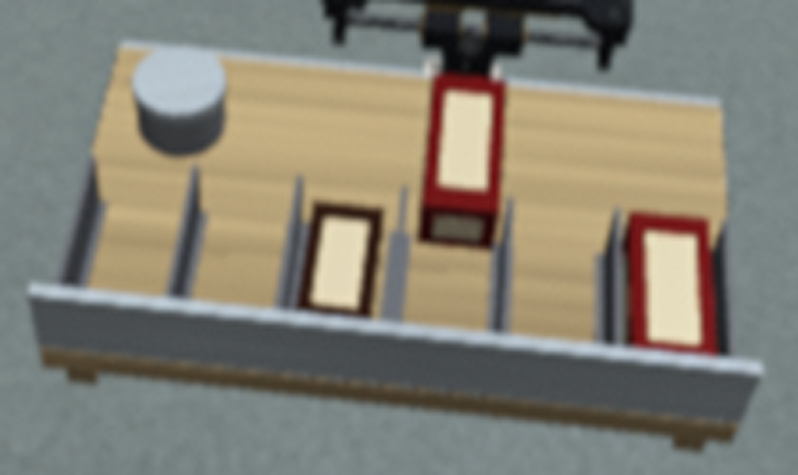

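View pics/top11.png

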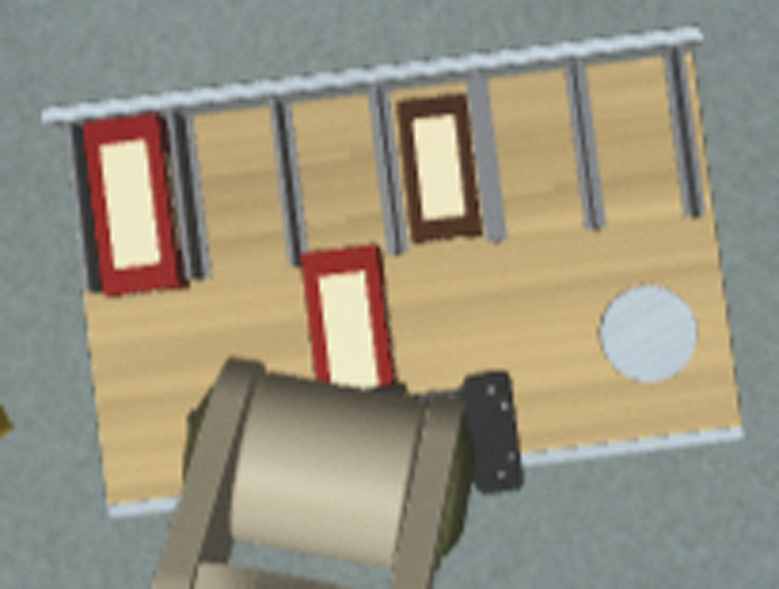

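The carton's rear end is just inside the lane-3 noses with a gap on both sides, and it is aligned. I keep pushing.

>>> move_arm([
  [[0,0.008,0,0,-1],[0,0.008,0,0,-1],[0,0.008,0,0,-1],[0,0.008,0,0,-1],[0,0.008,0,0,-1]],
])

```text
time_s: 12.3
position: [0.5168, 0.0259, 0.0637]
ee_rot: [0.473, 0.526, -0.473, 0.526]
force: [-1.6, -0.6, 1.3]
width: 0.0003
```

```bash
python3 look.py 12
```

```text
t 12.30 rack [-0.0629  0.0322  0.0637] ang err deg 0.01 delta tool [ 0.0017  0.002  -0.0428] F [-1.61 -0.56  1.27] w 0.0003
```

View pics/scene12.png

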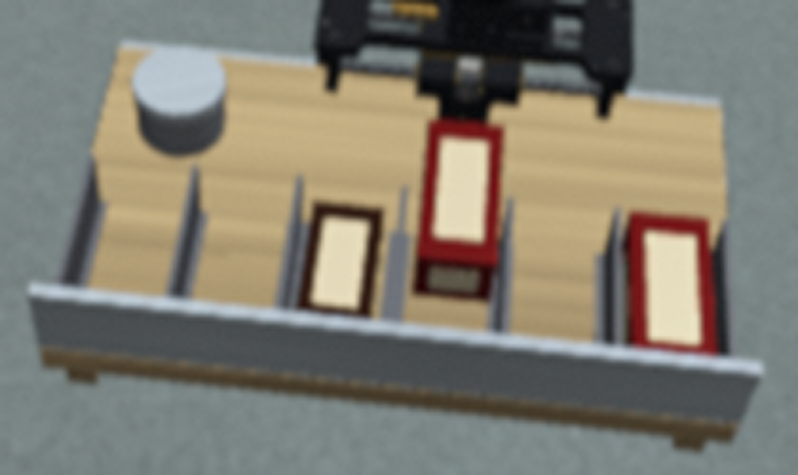

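View pics/top12.png

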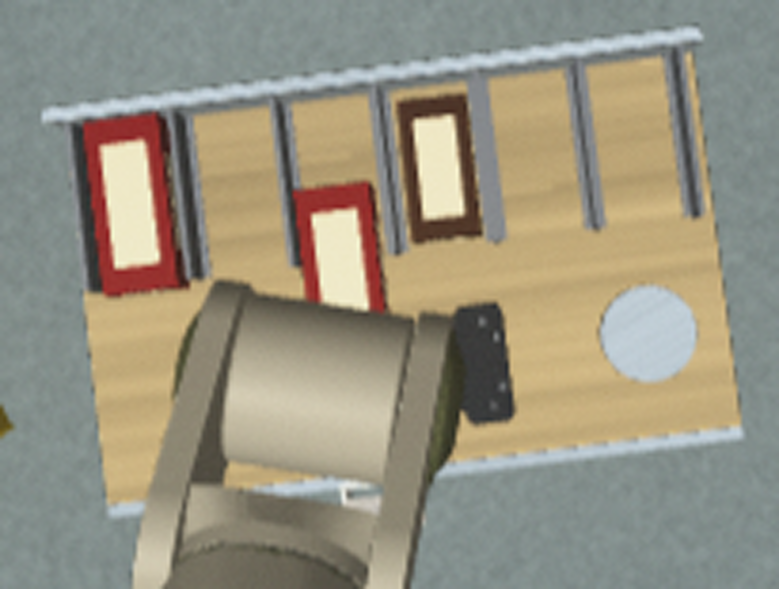

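Good: it is in the lane and straight, with low forces. About 61 mm remain.

>>> move_arm([
  [[0,0.009,0,0,-1],[0,0.009,0,0,-1],[0,0.009,0,0,-1],[0,0.009,0,0,-1],[0,0.009,0,0,-1]],
])

```text
time_s: 12.9
position: [0.5617, 0.0307, 0.0637]
ee_rot: [0.473, 0.526, -0.473, 0.526]
force: [-1.6, 0.2, 0.0]
width: 0.0006
```

>>> move_arm([
  [[0,0.004,0,0,-1],[0,0.004,0,0,-1],[0,0.002,0,0,-1]],
])

```text
time_s: 13.2
position: [0.5711, 0.0316, 0.0637]
ee_rot: [0.473, 0.526, -0.473, 0.526]
force: [-0.1, -1.1, -0.1]
width: 0.0005
```

```bash
python3 look.py 13
```

```text
t 13.20 rack [-0.0084  0.0322  0.0637] ang err deg 0.01 delta tool [ 0.0017 -0.0526 -0.0428] F [-0.11 -1.13 -0.14] w 0.0005
```

View pics/scene13.png

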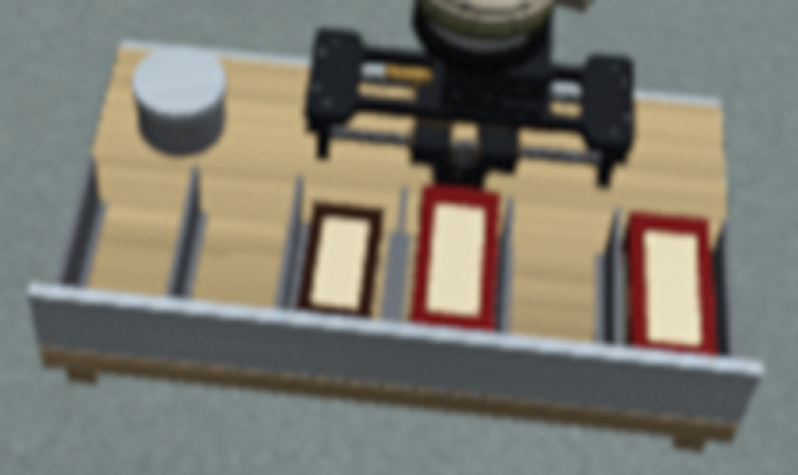

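>>> move_arm([
  [[0,0.002,0,0,-1],[0,0.002,0,0,-1],[0,0,0,0,-1]],
])

```text
time_s: 13.6
position: [0.575, 0.032, 0.0638]
ee_rot: [0.473, 0.525, -0.473, 0.526]
force: [1.0, 0.5, -0.4]
width: 0.0004
```

>>> move_arm([
  [[0,0.0015,0,0,-1],[0,0,0,0,-1]],
])

```text
time_s: 13.8
position: [0.576, 0.0322, 0.0637]
ee_rot: [0.473, 0.526, -0.473, 0.525]
force: [-3.5, 0.0, 3.3]
width: 0.0008
```

>>> move_arm([
  [[0,0.001,0,0,-1],[0,0,0,0,-1]],
])

```text
time_s: 14.0
position: [0.576, 0.0322, 0.0637]
ee_rot: [0.472, 0.527, -0.474, 0.525]
force: [-10.6, -1.3, 6.7]
width: 0.0004
```

The static force has risen to 10 N, so the carton is against the fence. I back straight off.

>>> move_arm([
  [[0,-0.004,0,0,-1],[0,-0.015,0,0,-1],[0,-0.03,0,0,-1],[-0.04,-0.02,0,0,-1],[-0.05,-0.02,0,0,-1]],
])

```text
time_s: 14.5
position: [0.4886, 0.0232, 0.1501]
ee_rot: [0.473, 0.526, -0.474, 0.525]
force: [1.2, 0.2, 0.9]
width: 0.0002
```

>>> move_arm([
  [[-0.03,-0.03,0.03,0,-1],[0,-0.03,0.04,0,-1],[0,-0.03,0.04,0,-1],[0,-0.02,0.04,0,-1],[0,0,0.03,0,-1]],
])

```text
time_s: 15.0
position: [0.3993, -0.1682, 0.1795]
ee_rot: [0.474, 0.525, -0.474, 0.526]
force: [0.4, 1.3, -0.3]
width: 0.0006
```

```bash
python3 look.py 14
```

```text
t 15.00 rack [-0.2002 -0.1486  0.1795] ang err deg -0.11 delta tool [ 0.1174  0.1386 -0.224 ] F [ 0.42  1.27 -0.31] w 0.0006
```

View pics/scene14.png

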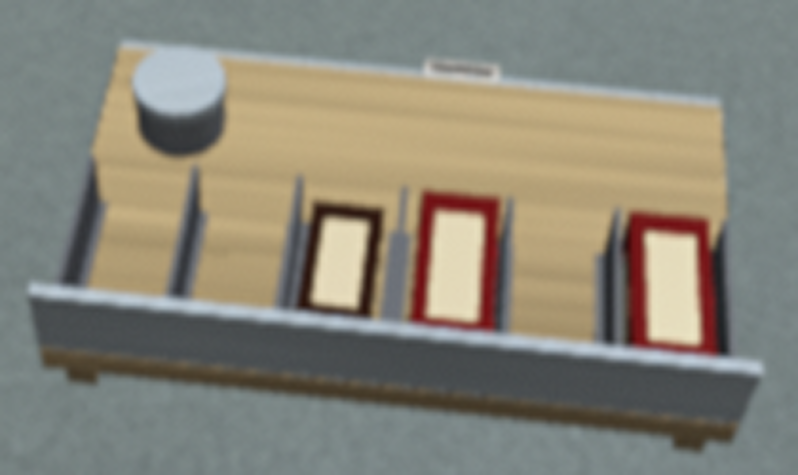

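View pics/top14.png

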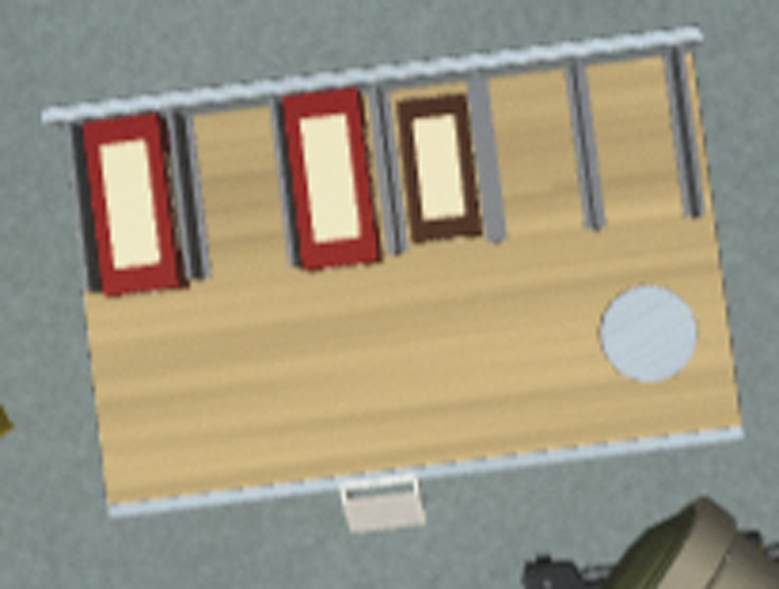

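Run:
```python
from h import *
for q in([(281,98),(360,88),(382,262),(302,271)],[(83,123),(161,113),(187,285),(105,295)]):
    W=w2r(P,plane("top",T(q),.09));d=(W[0]+W[1]-W[2]-W[3])/2;print(W.mean(0),np.arctan2(d[1],d[0]))
from station import *
print(np.abs(get_obs()["joint_vel"]).max())
```

```text
[0.06123927 0.03271302 0.09      ] 0.0003195818485262357
[0.06191142 0.15657444 0.09      ] 0.021554589185164907
0.07287106252170274
```

>>> move_arm([
  [[0,0,0,0,-1],[0,0,0,0,-1],[0,0,0,0,-1]],
])

```text
time_s: 15.4
position: [0.4009, -0.1652, 0.179]
ee_rot: [0.473, 0.526, -0.473, 0.526]
force: [0.1, 0.9, 0.5]
width: 0.0001
```

```bash
python3 -c "
from station import *
print(hand_in())"
```

```text
the job is handed in; nothing more can be done
None
```

The ticket holder now sits below the third lane and the carton is home in that lane. I handed the job in at about 15.4 s of the 64 s limit; no verdict was reported. I used only the shut fingertips: the holder was pushed along the rail, and the carton was slid across the open front and straight into the lane.

My last checks:
- **Holder:** its centre is at rack y of about 0.029 to 0.030 m, so the joint reads about 0.135 to 0.136. The allowed range is 0.123 to 0.143.
- **Carton:** it is at rack x of about 0.061 m and y of about 0.033 m, with a yaw of about 0 rad. It stopped against the fence with a steady push of about 10 N.
- **Other stock:** stock_a, stock_b and the tin look unmoved in the last pictures. I did not photograph the scanner again, but the arm never went near it while low.

**Camera disagreement:** the two views differed by 1 to 3 mm on the carton and rack positions. That is inside all the tolerances, and I saw no failed checks.

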